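# Re-pair the four lidded pots with their stand tiles

### The arm

A 7-joint arm with a two-finger parallel gripper is mounted at the origin on the work surface. World frame = base frame: x ahead of the robot, y to its left, z up, the work surface at z = 0. Lengths are in m, angles in rad, forces in N, time in s.
With the tool pointing down it reaches from about 0.4 to 0.85 m from the base axis. Payload 4.4 kg.
Tool frame: the origin (TCP) lies midway between the tips of the shut fingers; the grasp point (between the pads) lies 19 mm behind it; z points along the fingers, y is the line along which they close (so a half turn about z gives the same grasp; the last joint's range is limited). The gripper opens to 94 mm and grips with 3 to 60 N. Pads are 16 mm wide; open, the fingers measure 119 mm over their backs; the gripper's body (75 mm by 177 mm) begins 78 mm behind the grasp point.
Start: joints at [1.178, 0.628, 0.038, 1.517, -0.027, 0.996, -0.02], TCP at [0.209, -0.616, 0.205] pointing down, gripper open.
Joint ranges: [-3.06, 3.06], [-0.37, 2.12], [-1.25, 1.32], [0.18, 2.47], [-1.1, 4.24], [0.23, 1.98], [-2.94, 2.94]. Speed limits (rad/s): [2.57, 2.57, 3.14, 3.14, 3.14, 3.14, 3.14].

### API

Orientations are given as a rotation vector (axis times angle).
In Python, from plant import * gives the robot as it stands. The module is installed in compiled form; this text tells all that it offers.
- The arm moves only by the shell command python3 -m creep 'ROWS' [FORCE]. ROWS is text: rows parted by semicolons, each of 7 numbers parted by spaces: the shift along the world's x, y, z in units of 50 mm (1.0 is 50 mm), then the turn, a rotation vector about the world's x, y, z in units of 8 degrees (1.0 is 8 degrees), then the opening, from 0 (shut) to 1 (fully open). In form: x y z rx ry rz jaw; .... A call has 1 to 5 rows; each row is the pose to reach, as a shift and turn from the pose commanded when the call began; what a row does not reach only later rows make up. A row lasts 1/8 s, in which the tool goes at most 62.5 mm and 10.7 degrees, less where a joint would pass 70% of its speed; a pose out of reach is approached as far as the arm can. A call with a gripper value outside its range is refused whole. The fingers move at their own pace and stop on an object; FORCE is the grip in N (left out, the last holds). Time passes only in rows, so rows that repeat a pose let the fingers close. It gives the time, the measured TCP pose, the force, the opening and the grip force at its end, in the units of the state.
- get_state(): the state, without advancing time (a new reading comes with each control period).
- capture(name): name is "side" or "top" or "wrist"; returns the picture (400x640x3 uint8, red, green, blue); there is no depth.
- camera_info(name): a dict with "mtx" (3x3 intrinsics, pixels), "R" (3x3) and "t" (3): a world point X has camera coordinates R X + t. Camera axes: x right, y down, z forward; pixel columns grow to the right and rows downward; lengths in m; the calibration is good to about 2 mm. A picture is of the moment at which its call begins: read the wrist's pose just before it. camera_info takes no time and is no camera call; for the wrist camera it gives the pose at the moment of the call.
- job_done(): hands the job in; it is judged then, once.
Trained networks look in the newest picture that a camera, given by its name, has taken for a name from the list of things; names that differ only in an ending like _2 or _b are one class to them, and where a whole thing is asked for, a point or a joint stands for the part that bears it (a point fixed in the world has none). Each returns a list of dicts, best first, with "score" (0 to 1); they miss things now and then, are a little off and sometimes report something else, mostly with a low value. They report only what shows in the picture. A call takes as long as a camera call. They do not tell look-alikes from the thing itself.
- look_for(camera, name): "centre" ([row, column] in pixels, amid what is visible of it).
- trace(camera, name): "mask" (400x640 bool, what is visible of it) and "centre" ([row, column] in pixels, amid what is visible of it).
- tip_of(camera, name): "centre" ([row, column] in pixels: a listed point, or the origin of a listed thing).
The state is a dict: "time_s": time; "joints": joint angles; "qvel": joint speeds; "tau": joint torques, N m; "eef_pos": TCP position; "eef_rot": TCP orientation; "contact_force": force on the tool from outside, world axes, zero at the start; "moment": the same for the moment, N m; "finger_gap": finger opening in m; "grasp_force": force on a finger pad.
Only numpy, scipy, OpenCV 4.12 (cv2) and the standard library are available. Lean on these libraries where they do the work, as an engineer would, in place of code of your own. Each camera call takes 0.05 s, during which the arm holds its last target. There are 200 camera calls.

### The job

The four white lidded pots have been put back on the wrong terracotta tiles: move them round so that each stands upright in the middle of the tile of its own shape (round on round, square on square, oblong on oblong, clover on clover), parking a pot on the empty cork mat where you need room. Each tile takes one pot; set the pots down gently, without dropping or knocking any over, and leave the mug of brushes where it is.

Things in the scene. Friction and masses are not known exactly. Their poses are not given: they have to be found in the camera images.
- round_pot: White lidded ceramic box, round: diameter 60 mm, 80 mm high without the knob. Glazed shut: lid, body and knob are one solid piece, 150 to 310 g. A knob 16 mm in diameter and 10 mm high stands in the middle of the lid. Origin: centre of the underside; z up.
- square_pot: White lidded ceramic box, square: 56 x 56 mm, 62 mm high without the knob; sides along its x and y. Glazed shut: lid, body and knob are one solid piece, 150 to 310 g. A knob 16 mm in diameter and 10 mm high stands in the middle of the lid. Origin: centre of the underside; z up.
- oblong_pot: White lidded ceramic box, oblong: 76 mm long (its x) by 44 mm wide (its y), 56 mm high without the knob. Glazed shut: lid, body and knob are one solid piece, 150 to 310 g. A knob 16 mm in diameter and 10 mm high stands in the middle of the lid. Origin: centre of the underside; z up.
- clover_pot: White lidded ceramic box, four-lobed like a clover leaf: 62 mm across facing lobes (lobes of radius 15 mm centred 16 mm out along its +x, -x, +y, -y), 70 mm high without the knob; grip it across two facing lobes. Glazed shut: lid, body and knob are one solid piece, 150 to 310 g. A knob 16 mm in diameter and 10 mm high stands in the middle of the lid. Origin: centre of the underside; z up.
- round_tile: Terracotta stand tile, round, diameter 108 mm; the place of the round pot. 10 mm thick, fixed to the table; at the start another shape's pot stands on it. Origin: centre of the underside, on the table; the top is 10 mm above it.
- square_tile: Terracotta stand tile, square, 96 x 96 mm (sides along its x and y); the place of the square pot. 10 mm thick, fixed to the table; at the start another shape's pot stands on it. Origin: centre of the underside, on the table; the top is 10 mm above it.
- oblong_tile: Terracotta stand tile, oblong, 126 mm (its x) by 76 mm (its y); the place of the oblong pot. 10 mm thick, fixed to the table; at the start another shape's pot stands on it. Origin: centre of the underside, on the table; the top is 10 mm above it.
- clover_tile: Terracotta stand tile, four-lobed like a clover leaf, 112 mm across facing lobes (along its x and y); the place of the clover pot. 10 mm thick, fixed to the table; at the start another shape's pot stands on it. Origin: centre of the underside, on the table; the top is 10 mm above it.
- cork_mat: Plain round cork mat, diameter 110 mm, 10 mm thick, fixed to the table: the only stand that is empty at the start, free for parking a pot. Origin: centre of the underside; the top is 10 mm above it.
- brush_mug: White mug, 78 mm in diameter and 92 mm high with a handle along its +y (reaching 67 mm from the axis), brushes standing in it up to 190 mm above the table. A bystander at the left of the work. Origin: centre of the underside.
Mind the look-alikes: they are no part of the job. What is shaped like the square_tile but green is not meant. Leave any purple look-alike of the clover_pot alone.

How it is judged:
By the outcome, as a careful person would: the job done as asked, in the order asked, and still so for the second after the job is handed in, with the robot touching nothing.
It also fails if it takes over 128 s, if anything falls off the work surface, if the arm or the gripper's body presses on something with over 40 N, if the wrist force passes 120 N, or if a joint passes its speed limit or range.

## Working session

There is one attempt and no reset: what is moved stays moved. The work goes in short steps, Python scripts to look and compute and a shell command to move; the robot and the scene stay as the last step left them, time stands still between calls to the robot, and variables do not carry over. Pictures are saved under pics/ and viewed, at most 14 in all, crops included, and the job is handed in when it is done.

```bash
mkdir -p pics
cat > h.py <<'E'
from plant import *
import numpy as np, cv2
def ray(cam,rc,z,ci=None):
    c=ci or camera_info(cam); K=np.array(c["mtx"]);R=np.array(c["R"]);t=np.array(c["t"])
    d=R.T@np.linalg.inv(K)@np.array([rc[1],rc[0],1.]); o=-R.T@t
    return o+d*(z-o[2])/d[2]
def save(im,n): cv2.imwrite('pics/'+n,cv2.cvtColor(im,cv2.COLOR_RGB2BGR))
E
python3 - <<'E'
from h import *
save(capture("top"),"top0.png")
H=dict(round_pot=.09,square_pot=.072,oblong_pot=.066,clover_pot=.08,round_tile=.01,square_tile=.01,oblong_tile=.01,clover_tile=.01,cork_mat=.01,brush_mug=.09)
for n,h in H.items():
    for d in trace("top",n)[:3]:
        m=d["mask"].astype(np.uint8); r=cv2.minAreaRect(cv2.findNonZero(m))
        print(n,round(d["score"],2),np.round(d["centre"]),m.sum(),np.round(ray("top",d["centre"],h),3),np.round(r[2]),np.round(r[1]))
c=camera_info("top");print(-np.array(c["R"]).T@c["t"],c["R"])
s=get_state();print(s["time_s"],s["eef_pos"],s["eef_rot"])
save(capture("side"),"side0.png")
E
```

```text
round_pot 0.69 [231. 255.] 446 [0.488 0.253 0.09 ] 82.0 [21. 24.]
round_pot 0.61 [156. 304.] 494 [0.686 0.132 0.09 ] 79.0 [26. 22.]
square_pot 0.68 [232. 351.] 499 [0.491 0.005 0.072] 60.0 [22. 23.]
oblong_pot 0.7 [158. 406.] 529 [ 0.691 -0.14   0.066] 66.0 [28. 20.]
clover_pot 0.88 [229. 258.] 418 [0.493 0.248 0.08 ] 84.0 [20. 22.]
clover_pot 0.85 [248. 218.] 461 [0.443 0.35  0.08 ] 72.0 [21. 25.]
round_tile 0.68 [240. 342.] 628 [0.469 0.026 0.01 ] 90.0 [37. 37.]
square_tile 0.66 [170. 460.] 1160 [ 0.67  -0.302  0.01 ] 80.0 [34. 36.]
square_tile 0.62 [165. 396.] 530 [ 0.679 -0.124  0.01 ] 84.0 [34. 35.]
oblong_tile 0.81 [237. 270.] 891 [0.475 0.223 0.01 ] 88.0 [47. 28.]
clover_tile 0.76 [177. 304.] 466 [0.642 0.133 0.01 ] 30.0 [33. 34.]
cork_mat 0.98 [233. 437.] 1212 [ 0.492 -0.234  0.01 ] 90.0 [38. 38.]
brush_mug 0.57 [210. 180.] 1148 [0.541 0.451 0.09 ] 50.0 [41. 39.]
[0.46257818 0.0868087  1.20089759] [[ 0.01561515 -0.9998638  -0.00534325]
 [-0.99436139 -0.0149682  -0.10498275]
 [ 0.10488847  0.00695245 -0.99445969]]
0.55 [ 0.20869549 -0.61560793  0.2054613 ] [-3.09975170e+00 -5.11018286e-01 -3.94331908e-05]
```

View pics/top0.png

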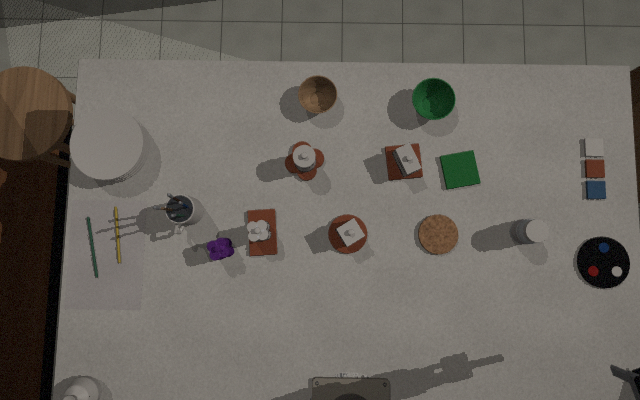

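View pics/side0.png

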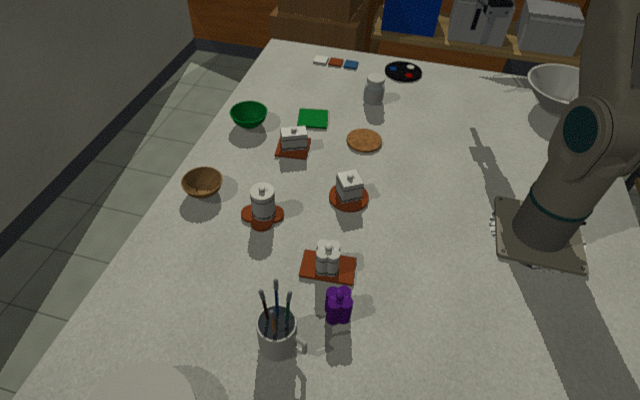

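The pots form a 4-cycle: the square pot is on the round tile (pixel row 233, col 349), round on clover (157, 304), clover on oblong (232, 258) and oblong on square (160, 405). The cork mat is empty at (235, 438), and the look-alikes are the purple pot (248, 220) and green tile (170, 460). I'll move to a vantage point and look from the wrist.

```bash
python3 -m creep '0.6 1 0.6 0 0 -1 1; 1.2 2 1.2 0 0 -2 1; 1.8 3 1.6 0 0 -2.3 1; 2.4 4 2 0 0 -2.3 1; 3 5 2.4 0 0 -2.3 1' && python3 -m creep '0.6 1 0.6 0 0 0 1; 1.2 2 1.2 0 0 0 1; 1.8 3 1.8 0 0 0 1; 2.4 4 2.4 0 0 0 1; 2.4 5 2.4 0 0 0 1' && python3 -m creep '0 1 0 0 0 0 1; 0 2 0 0 0 0 1; 0 3 0 0 0 0 1; 0 3 0 0 0 0 1; 0 3 0 0 0 0 1'
python3 - <<'E'
from h import *
s=get_state();c=camera_info("wrist");print(s["time_s"],s["eef_pos"],s["eef_rot"],-np.array(c["R"]).T@c["t"],np.round(c["R"],2))
save(capture("wrist"),"w0.png")
E
```

```text
time_s: 1.23
eef_pos: [0.3579, -0.3667, 0.3253]
eef_rot: [3.141, 0.009, 0.001]
contact_force: [1.3, -1.5, 1.1]
finger_gap: 0.0943
grasp_force: 0.0
time_s: 1.85
eef_pos: [0.4791, -0.1171, 0.446]
eef_rot: [3.141, 0.008, 0.006]
contact_force: [1.0, 0.3, -0.5]
finger_gap: 0.0945
grasp_force: 0.0
time_s: 2.48
eef_pos: [0.477, 0.0306, 0.4444]
eef_rot: [3.141, 0.008, 0.0]
contact_force: [0.3, -0.4, -0.1]
finger_gap: 0.0941
grasp_force: 0.0
2.475 [0.47696208 0.03058796 0.44440861] [3.14066021e+00 7.64492451e-03 2.95026868e-04] [0.54966365 0.03168592 0.62538132] [[ 0.01 -1.    0.  ]
 [-0.97 -0.    0.25]
 [-0.25 -0.   -0.97]]
```

View pics/w0.png

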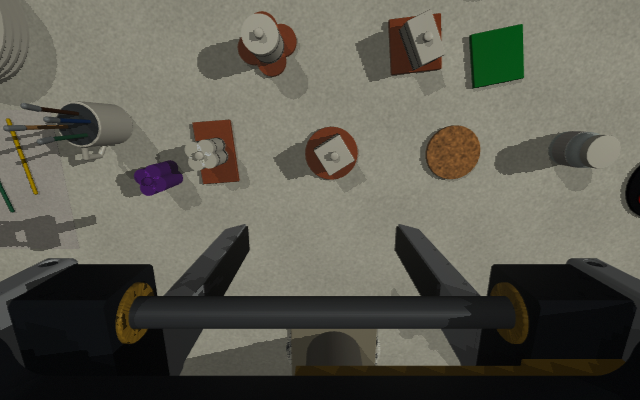

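The wrist picture shows all the stands: oblong tile (150, 216), round tile (153, 332), clover tile (43, 267), square tile (45, 415) and cork mat (152, 453). I'll fit tile and pot outlines in it.

```bash
cat >> h.py <<'E'
from scipy.optimize import minimize
a=np.linspace(0,2*np.pi,48,endpoint=False); circ=np.c_[np.cos(a),np.sin(a)]
rect=lambda l,w:np.array([[l,w],[-l,w],[-l,-w],[l,-w]])/2
clov=lambda o,r:[circ*r+o*np.array(d) for d in((1,0),(-1,0),(0,1),(0,-1))]+[rect(2*o,2*o)@np.array([[.7071,.7071],[-.7071,.7071]])]
POT=dict(round_pot=([circ*.03],.08),square_pot=([rect(.056,.056)],.062),oblong_pot=([rect(.076,.044)],.056),clover_pot=(clov(.016,.015),.07))
TILE=dict(round_tile=[circ*.054],square_tile=[rect(.096,.096)],oblong_tile=[rect(.126,.076)],clover_tile=clov(.029,.027),cork_mat=[circ*.055])
S=4
def proj(ci,P):
    c=(np.array(ci["R"])@P.T).T+ci["t"]; u=(np.array(ci["mtx"])@c.T).T; return u[:,:2]/u[:,2:]
def sil(ci,parts,p,z0,z1,org,sh):
    x,y,t=p; R=np.array([[np.cos(t),-np.sin(t)],[np.sin(t),np.cos(t)]]); m=np.zeros((sh[0]*S,sh[1]*S),np.uint8)
    for q in parts:
        w=q@R.T+[x,y]; P=np.r_[np.c_[w,np.full(len(w),z0)],np.c_[w,np.full(len(w),z1)]]
        h=cv2.convexHull(((proj(ci,P)-org+.5)*S*16).astype(np.int32)); cv2.fillConvexPoly(m,h,1,cv2.LINE_8,4)
    return cv2.resize(m.astype(np.float32),(sh[1],sh[0]),interpolation=cv2.INTER_AREA)
def red(im):
    f=im.astype(int); return ((f[...,0]>1.5*f[...,2]+4)&(f[...,0]>1.25*f[...,1]+4)).astype(np.float32)
def fit(cost,p0,angles):
    best=None
    for t in angles:
        r=minimize(cost,[p0[0],p0[1],t],method='Nelder-Mead',options=dict(initial_simplex=[[p0[0]+i,p0[1]+j,t+k] for i,j,k in((0,0,0),(.012,0,0),(0,.012,0),(0,0,.25))],xatol=2e-4,fatol=.05))
        if best is None or r.fun<best.fun: best=r
    return best
def crop(ci,p,h=.1):
    c=proj(ci,np.array([[p[0],p[1],.03]]))[0]; n=70
    o=np.maximum(np.floor(c-n),0).astype(int); e=np.minimum(o+2*n,[640,400]); return o,e-o
def fitpot(ci,name,mask,p0,angles,z0=.01):
    parts,H=POT[name]; o,s=crop(ci,p0); M=mask[o[1]:o[1]+s[1],o[0]:o[0]+s[0]].astype(np.float32)
    return fit(lambda p:np.abs(sil(ci,parts,p,z0,z0+H,o,s[::-1])-M).sum(),p0,angles)
def fittile(ci,name,R,p0,angles,hide=None):
    o,s=crop(ci,p0); M=R[o[1]:o[1]+s[1],o[0]:o[0]+s[0]]; h=0 if hide is None else hide[o[1]:o[1]+s[1],o[0]:o[0]+s[0]]
    return fit(lambda p:(np.abs(sil(ci,TILE[name],p,0,.01,o,s[::-1])-M)*(1-h)).sum(),p0,angles)
E
cat > fitall.py <<'E'
from h import *
import sys
cam=sys.argv[1]
ci=camera_info(cam); im=capture(cam); R=red(im)
G=dict(square_pot=((.49,.005),"round_tile"),round_pot=((.67,.13),"clover_tile"),clover_pot=((.485,.24),"oblong_tile"),oblong_pot=((.68,-.135),"square_tile"))
vis=im.copy()
for n,(p,t) in G.items():
    ds=trace(cam,n); z=.01+POT[n][1]/2
    ds=[d for d in ds if np.hypot(*(ray(cam,d["centre"],z,ci)[:2]-p))<.05]
    if not ds: print(n,"missed"); continue
    m=ds[0]["mask"].copy()
    f=im.astype(int); m2=m&((f.max(2)-f.min(2))<50)
    r=fitpot(ci,n,m2,p,[0] if n=="round_pot" else np.radians([0,20,45,70] if n!="oblong_pot" else [0,30,60,90,120,150]))
    hide=cv2.dilate(m.astype(np.uint8),np.ones((5,5))).astype(np.float32)
    q=fittile(ci,t,R,p,[0] if t=="round_tile" else np.radians([0,20,45,70] if t!="oblong_tile" else [0,45,90,135]),hide)
    k=[ray(cam,d["centre"],.01,ci)[:2].round(3) for d in tip_of(cam,n)[:2]]
    print(n,np.round(r.x[:2],4),np.degrees(r.x[2]).round(1),"err",r.fun.round(),int(m.sum()),k,"|",t,np.round(q.x[:2],4),np.degrees(q.x[2]).round(1),q.fun.round())
    for parts,pp,z0,z1,c in((POT[n][0],r.x,.01,.01+POT[n][1],(0,0,255)),(TILE[t],q.x,0,.01,(0,255,0))):
        s=(sil(ci,parts,pp,z0,z1,np.zeros(2),(400,640))>.5).astype(np.uint8)
        cv2.drawContours(vis,cv2.findContours(s,0,2)[0],-1,c,1)
d=trace(cam,"cork_mat")[0]; print("cork",ray(cam,d["centre"],.01,ci))
save(cv2.resize(vis[0:200,100:500],None,fx=2,fy=2) if cam=="wrist" else cv2.resize(vis[100:300,150:550],None,fx=2,fy=2),f"fit_{cam}.png")
E
python3 fitall.py wrist; python3 fitall.py top
```

```text
square_pot [0.4905 0.0088] 32.3 err 45.0 956 [array([0.49 , 0.003])] | round_tile [0.4875 0.0114] 7.5 54.0
round_pot missed
clover_pot [0.4902 0.2518] 55.9 err 43.0 1133 [array([0.447, 0.349]), array([0.496, 0.247])] | oblong_tile [0.4882 0.2487] 4.5 61.0
oblong_pot [ 0.6897 -0.1453] 206.2 err 75.0 1741 [array([ 0.691, -0.151]), array([0.487, 0.01 ])] | square_tile [ 0.6926 -0.1458] 97.2 652.0
cork [ 0.49258682 -0.23873853  0.01      ]
square_pot missed
round_pot [0.688  0.1331] -16.0 err 25.0 541 [array([0.686, 0.134]), array([0.489, 0.243])] | clover_tile [0.691  0.1353] 14.7 501.0
clover_pot [0.491  0.2509] 55.2 err 21.0 430 [array([0.49 , 0.253]), array([0.441, 0.355])] | oblong_tile [0.4887 0.2484] 4.9 332.0
oblong_pot [ 0.6903 -0.1428] 25.9 err 61.0 571 [array([ 0.695, -0.147])] | square_tile [ 0.6966 -0.1437] 9.1 277.0
cork [ 0.49509349 -0.26658934  0.01      ]
```

View pics/fit_wrist.png

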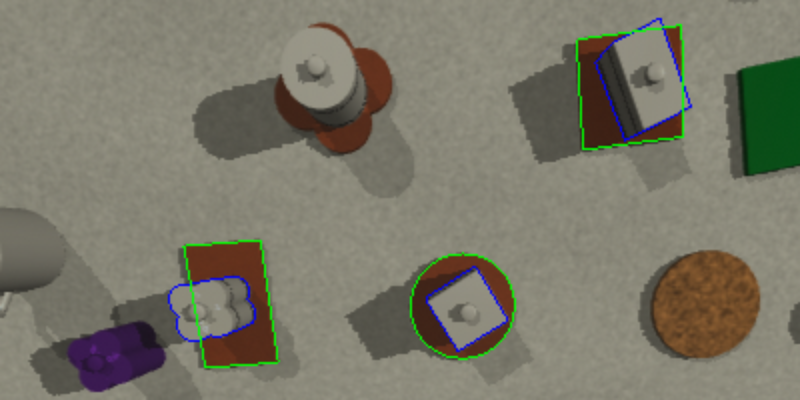

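The fits agree between the cameras to about 2–3 mm. I'll start with the square pot: turn the tool 32° and go above it.

```bash
python3 -m creep '0.1 -0.2 -1 0 0 1 1; 0.2 -0.4 -2 0 0 2 1; 0.25 -0.45 -3 0 0 3 1; 0.25 -0.45 -4 0 0 4 1; 0.25 -0.45 -4.6 0 0 4 1'
python3 - <<'E'
from h import *
s=get_state();ci=camera_info("wrist");im=capture("wrist");print(s["time_s"],s["eef_pos"],s["eef_rot"])
for d in trace("wrist","square_pot")[:2]:
    m=d["mask"]&((im.max(2).astype(int)-im.min(2))<50); r=fitpot(ci,"square_pot",m,(.49,.007),np.radians([10,30,50])); print(d["score"],d["centre"],m.sum(),r.x[:2],np.degrees(r.x[2]),r.fun)
print([ray("wrist",d["centre"],.01,ci) for d in tip_of("wrist","square_pot")])
save(im,"w1.png")
E
```

```text
time_s: 4.05
eef_pos: [0.4883, 0.0089, 0.2121]
eef_rot: [-3.016, -0.876, 0.004]
contact_force: [0.1, 0.3, 0.3]
finger_gap: 0.0939
grasp_force: 0.0
4.05 [0.48833528 0.00885629 0.21214001] [-3.01613477 -0.87571316  0.0040254 ]
0.92 [185.1, 323.0] 2813 [0.49016318 0.00882655] 33.11543623990235 61.5
[array([0.49058039, 0.00877867, 0.01      ])]
```

View pics/w1.png

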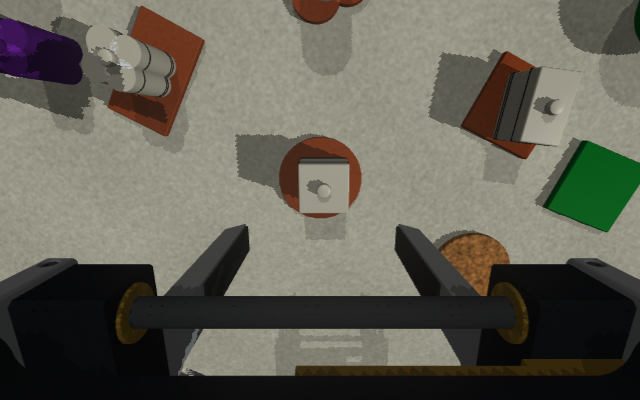

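The wrist view shows the square pot centred between the fingers at (187, 323), and the fit agrees. I'll descend, grip and lift.

```bash
python3 -m creep '0.04 0 -1.2 0 0 0 1; 0.04 0 -2.4 0 0 0 1; 0.04 0 -3.2 0 0 0 1; 0.04 0 -3.5 0 0 0 1; 0.04 0 -3.5 0 0 0 1' && python3 -m creep '0 0 0 0 0 0 0; 0 0 0 0 0 0 0; 0 0 0 0 0 0 0; 0 0 0 0 0 0 0; 0 0 0 0 0 0 0' 25
```

```text
time_s: 4.82
eef_pos: [0.4925, 0.0092, 0.0399]
eef_rot: [3.017, 0.874, 0.002]
contact_force: [0.9, -0.2, 0.2]
finger_gap: 0.094
grasp_force: 0.0
time_s: 5.45
eef_pos: [0.4917, 0.009, 0.0397]
eef_rot: [3.017, 0.874, 0.001]
contact_force: [-1.1, -0.2, 4.4]
finger_gap: 0.0558
grasp_force: 25.0
```

```bash
python3 -m creep '0 0 0.3 0 0 0 0; 0 0 0.9 0 0 0 0; 0 -0.4 1.5 0 0 0 0; 0 -1.2 1.6 0 0 0 0; 0 -2.1 1.6 0 0 0 0' && python3 -m creep '0 -0.9 0 0 0 0 0; 0 -1.8 0 0 0 0 0; 0.02 -2.5 0 0 0 0 0; 0.02 -2.81 0 0 0 0 0; 0.02 -2.81 -0.6 0 0 0 0' && python3 -m creep '0 0 -0.5 0 0 0 0; 0 0 -0.8 0 0 0 0; 0 0 -0.9 0 0 0 0; 0 0 -0.95 0 0 0 0; 0 0 -0.95 0 0 0 0'
```

```text
time_s: 6.08
eef_pos: [0.492, -0.0965, 0.1209]
eef_rot: [3.016, 0.877, 0.003]
contact_force: [0.8, -1.4, -1.6]
finger_gap: 0.0557
grasp_force: 25.0
time_s: 6.7
eef_pos: [0.4942, -0.2381, 0.091]
eef_rot: [3.015, 0.87, 0.006]
contact_force: [1.0, 0.3, -2.3]
finger_gap: 0.0555
grasp_force: 25.0
time_s: 7.32
eef_pos: [0.493, -0.2365, 0.0424]
eef_rot: [3.017, 0.875, 0.001]
contact_force: [0.1, -0.1, -0.5]
finger_gap: 0.0559
grasp_force: 25.0
```

```bash
python3 -m creep '0 0 -0.04 0 0 0 0; 0 0 -0.05 0 0 0 0; 0 0 -0.05 0 0 0 1; 0 0 -0.05 0 0 0 1; 0 0 -0.05 0 0 0 1' && python3 -m creep '0 0 0.3 0 0 0 1; 0 0 1.2 0 0 0 1; 0 0 2.3 0 0 -1 1; 0.4 0.8 3 0 0 -2 1; 0.9 1.7 3.4 0 0 -3 1' && python3 -m creep '0.5 1 0 0 0 -1 1; 1 2 0 0 0 -1 1; 1.5 3 0 0 0 -1 1; 2 4 0 0 0 -1 1; 2.5 5 0 0 0 -1 1' && python3 -m creep '0.4 0.6 0 0 0 0 1; 0.4 0.6 0 0 0 0 1'
cat > look.py <<'E'
from h import *
import sys
# look.py name x y angles...  : pot fit ; then tile fits given as tile:x:y:ang
s=get_state();ci=camera_info("wrist");im=capture("wrist");print(s["time_s"],s["eef_pos"].round(4) if hasattr(s["eef_pos"],'round') else s["eef_pos"]);R=red(im)
name,x,y=sys.argv[1],float(sys.argv[2]),float(sys.argv[3])
hide=np.zeros((400,640),np.float32); hide[215:]=1
for d in trace("wrist",name)[:3]:
    if np.hypot(*(ray("wrist",d["centre"],.05,ci)[:2]-[x,y]))>.05: continue
    m=d["mask"]&((im.max(2).astype(int)-im.min(2))<50); r=fitpot(ci,name,m,(x,y),np.radians([float(v) for v in sys.argv[4].split(',')])); print(name,round(d["score"],2),np.round(d["centre"]),m.sum(),r.x[:2].round(4),np.degrees(r.x[2]).round(1),r.fun)
    hide=np.maximum(hide,cv2.dilate(d["mask"].astype(np.uint8),np.ones((5,5))))
print("tip",[ray("wrist",d["centre"],.01,ci)[:2].round(4) for d in tip_of("wrist",name)][:3])
for a in sys.argv[5:]:
    t,tx,ty,ta=a.split(':'); q=fittile(ci,t,R,(float(tx),float(ty)),np.radians([float(ta)-15,float(ta),float(ta)+15]),hide); print(t,q.x[:2].round(4),np.degrees(q.x[2]).round(1),q.fun)
save(im,f"w{s['time_s']:.2f}.png")
E
python3 look.py round_pot .689 .133 0 clover_tile:.69:.135:15 round_tile:.4875:.011:0
```

```text
time_s: 7.95
eef_pos: [0.4926, -0.2365, 0.0394]
eef_rot: [3.017, 0.874, 0.0]
contact_force: [-0.1, -0.0, -0.0]
finger_gap: 0.0827
grasp_force: 0.0
time_s: 8.57
eef_pos: [0.5386, -0.1517, 0.2128]
eef_rot: [3.133, 0.216, 0.007]
contact_force: [-0.4, 0.0, -0.5]
finger_gap: 0.0938
grasp_force: 0.0
time_s: 9.2
eef_pos: [0.6631, 0.1003, 0.2106]
eef_rot: [-3.141, -0.009, -0.002]
contact_force: [1.7, -0.5, 0.7]
finger_gap: 0.0943
grasp_force: 0.0
time_s: 9.45
eef_pos: [0.6827, 0.133, 0.2098]
eef_rot: [-3.139, -0.017, -0.001]
contact_force: [-0.2, -0.1, -0.3]
finger_gap: 0.0942
grasp_force: 0.0
9.45 [0.6827 0.133  0.2098]
round_pot 0.69 [186. 319.] 3016 [0.6866 0.1334] 1.4 108.3125
round_pot 0.59 [156. 317.] 722 [0.7025 0.1516] -23.9 2291.1875
tip [array([0.6848, 0.1322])]
clover_tile [0.69  0.135] 14.3 0.0
round_tile [0.4875 0.011 ] -15.0 0.0
```

```bash
sed -i 's/^    hide=np.maximum/    if not hide[:215].any(): hide=np.maximum/' look.py; python3 -m creep '0.07 0 -1.2 0 0 0 1; 0.07 0 -2.4 0 0 0 1; 0.07 0 -3 0 0 0 1; 0.07 0 -3.3 0 0 0 1; 0.07 0 -3.3 0 0 0 1' && python3 -m creep '0 0 0 0 0 0 0; 0 0 0 0 0 0 0; 0 0 0 0 0 0 0; 0 0 0 0 0 0 0; 0 0 0 0 0 0 0' 25
```

```text
time_s: 10.22
eef_pos: [0.6858, 0.1273, 0.0444]
eef_rot: [3.141, 0.007, -0.001]
contact_force: [-0.5, 0.8, 0.4]
finger_gap: 0.0939
grasp_force: 0.0
time_s: 10.85
eef_pos: [0.6867, 0.1302, 0.0454]
eef_rot: [-3.14, -0.01, -0.003]
contact_force: [-0.0, 3.4, 5.2]
finger_gap: 0.0597
grasp_force: 25.0
```

```bash
python3 -m creep '0 0 0.3 0 0 0 0; 0 0 1 0 0 0 0; -0.3 -0.2 1.6 0 0 0 0; -1 -0.6 1.7 0 0 0 0; -1.8 -1.1 1.7 0 0 0 0' && python3 -m creep '-0.8 -0.5 0 0 0 0 0; -1.5 -0.9 0 0 0 0 0; -2 -1.2 0 0 0 0 0; -2.2 -1.3 0 0 0 0 0; -2.2 -1.3 -0.3 0 0 0 0' && python3 -m creep '0 0 -0.5 0 0 0 0; 0 0 -0.5 0 0 0 0'
```

```text
time_s: 11.48
eef_pos: [0.5953, 0.0722, 0.1301]
eef_rot: [3.14, 0.009, 0.002]
contact_force: [-0.3, -0.3, -2.7]
finger_gap: 0.0594
grasp_force: 25.0
time_s: 12.1
eef_pos: [0.4869, 0.0079, 0.1153]
eef_rot: [3.141, 0.007, 0.004]
contact_force: [1.6, 0.3, -2.5]
finger_gap: 0.0597
grasp_force: 25.0
time_s: 12.35
eef_pos: [0.4854, 0.0087, 0.0883]
eef_rot: [3.141, 0.01, -0.004]
contact_force: [-0.7, 0.8, -2.5]
finger_gap: 0.0596
grasp_force: 25.0
```

```bash
python3 -m creep '0.04 0.05 -0.4 0 0 0 0; 0.04 0.05 -0.7 0 0 0 0; 0.04 0.05 -0.78 0 0 0 0; 0.04 0.05 -0.84 0 0 0 0; 0.04 0.05 -0.86 0 0 0 0' && python3 -m creep '0 0 0 0 0 0 0; 0 0 0 0 0 0 0'
```

```text
time_s: 12.98
eef_pos: [0.4882, 0.011, 0.0466]
eef_rot: [3.142, 0.009, 0.001]
contact_force: [-0.0, 0.4, -2.4]
finger_gap: 0.0598
grasp_force: 25.0
time_s: 13.22
eef_pos: [0.4882, 0.011, 0.0466]
eef_rot: [-3.142, -0.009, -0.001]
contact_force: [0.4, 0.3, -2.2]
finger_gap: 0.0599
grasp_force: 25.0
```

```bash
python3 -m creep '0 0 -0.02 0 0 0 0; 0 0 -0.03 0 0 0 0; 0 0 -0.03 0 0 0 0' && python3 -m creep '0 0 -0.02 0 0 0 0; 0 0 -0.02 0 0 0 0'
```

```text
time_s: 13.6
eef_pos: [0.4881, 0.011, 0.0452]
eef_rot: [3.142, 0.009, 0.001]
contact_force: [-0.4, 0.5, 4.3]
finger_gap: 0.0595
grasp_force: 25.0
time_s: 13.85
eef_pos: [0.4881, 0.011, 0.0452]
eef_rot: [3.141, 0.009, 0.001]
contact_force: [-4.9, -0.1, 16.0]
finger_gap: 0.0594
grasp_force: 25.0
```

```bash
python3 -m creep '0 0 0.02 0 0 0 1; 0 0 0.02 0 0 0 1; 0 0 0.02 0 0 0 1; 0 0 0.4 0 0 0 1; 0 0 1.4 0 0 0 1' && python3 -m creep '0 0 1.1 0 0 -1 1; 0 0.9 1.8 0 0 -2 1; 0 1.9 1.9 0 0 -3 1; 0 2.9 1.9 0 0 -4 1; 0.05 3.9 1.9 0 0 -4.3 1' && python3 -m creep '0 0.9 0 0 0 0 1; 0 0.9 0 0 0 0 1'; python3 look.py clover_pot .4905 .251 40,55,70 oblong_tile:.4885:.2485:5; python3 -c "from h import *;print(get_state()['joints'])"
```

```text
time_s: 14.48
eef_pos: [0.4862, 0.011, 0.1127]
eef_rot: [3.141, 0.009, -0.008]
contact_force: [0.6, -0.6, -0.5]
finger_gap: 0.0941
grasp_force: 0.0
time_s: 15.1
eef_pos: [0.4902, 0.2076, 0.2089]
eef_rot: [3.003, -0.924, 0.0]
contact_force: [0.3, 0.6, -0.0]
finger_gap: 0.0941
grasp_force: 0.0
time_s: 15.35
eef_pos: [0.4893, 0.2557, 0.2082]
eef_rot: [-3.005, 0.91, 0.002]
contact_force: [0.3, -1.1, 0.4]
finger_gap: 0.094
grasp_force: 0.0
15.35 [0.4893 0.2557 0.2082]
tip [array([0.4492, 0.3486]), array([0.4911, 0.2506])]
oblong_tile [0.488  0.2475] 4.7 2359.375
[-0.5551204   0.48195724  0.04822577  1.79498533 -0.02801961  0.86649917
 -2.66086779]
```

```bash
python3 -m creep '0.03 -0.09 -1.2 0 0 -0.1 1; 0.03 -0.09 -2.4 0 0 -0.1 1; 0.03 -0.09 -3 0 0 -0.1 1; 0.03 -0.09 -3.3 0 0 -0.1 1; 0.03 -0.09 -3.3 0 0 -0.1 1' && python3 -m creep '0 0 0 0 0 0 0; 0 0 0 0 0 0 0; 0 0 0 0 0 0 0; 0 0 0 0 0 0 0; 0 0 0 0 0 0 0' 25
```

```text
time_s: 16.12
eef_pos: [0.4921, 0.2454, 0.0436]
eef_rot: [2.995, -0.943, -0.001]
contact_force: [1.1, 1.1, -0.0]
finger_gap: 0.0938
grasp_force: 0.0
time_s: 16.75
eef_pos: [0.4927, 0.2472, 0.0446]
eef_rot: [-2.996, 0.941, -0.002]
contact_force: [0.2, 0.9, 6.4]
finger_gap: 0.0613
grasp_force: 25.0
```

```bash
python3 -m creep '0 0 0.3 0 0 0 0; 0 0 1.1 0 0 0 0; 0.3 -0.2 2 0 0 1.2 0; 0.9 -0.8 2.5 0 0 2.4 0; 1.6 -1.4 2.5 0 0 3.6 0' && python3 -m creep '0.5 -0.4 0 0 0 1.2 0; 0.9 -0.8 0 0 0 2.4 0; 0.9 -0.8 0 0 0 2.5 0'; python3 look.py clover_pot .4905 .251 40,55,70 clover_tile:.691:.135:15; ls -t pics|head -1
```

```text
time_s: 17.38
eef_pos: [0.5735, 0.1764, 0.172]
eef_rot: [-3.137, 0.156, -0.006]
contact_force: [-0.2, 0.3, -2.9]
finger_gap: 0.0618
grasp_force: 25.0
time_s: 17.75
eef_pos: [0.6178, 0.1329, 0.1686]
eef_rot: [3.117, 0.373, -0.001]
contact_force: [-0.4, 1.5, -2.1]
finger_gap: 0.0616
grasp_force: 25.0
17.75 [0.6178 0.1329 0.1686]
tip [array([0.5696, 0.1186]), array([0.4499, 0.3478]), array([0.6897, 0.1319])]
clover_tile [0.6904 0.1353] 14.6 171.125
w17.75.png
```

```bash
cp pics/$(ls -t pics|head -1) pics/cl.png
```

```text
(no output)
```

View pics/cl.png

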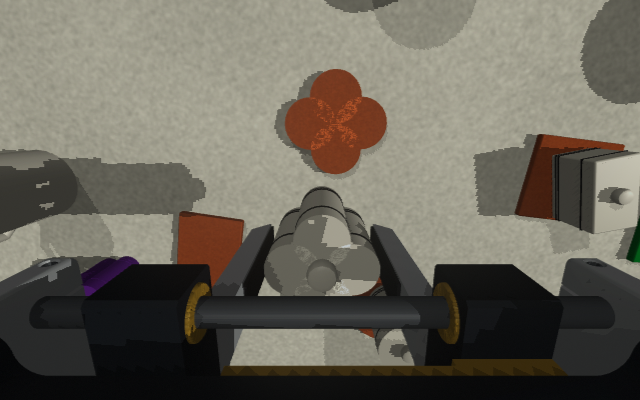

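The image shows the empty clover tile at (122, 336) and the clover pot held straight at (270, 322); the fit puts the tile at (0.690, 0.135).

```bash
python3 -m creep '0.7 0.03 0 0 0 0.1 0; 1.3 0.06 0 0 0 0.1 0; 1.48 0.06 -0.2 0 0 0.1 0; 1.48 0.06 -1 0 0 0.1 0; 1.48 0.06 -1.6 0 0 0.1 0' && python3 -m creep '0 0 -0.4 0 0 0 0; 0 0 -0.65 0 0 0 0; 0 0 -0.7 0 0 0 0; 0 0 -0.7 0 0 0 0'
```

```text
time_s: 18.52
eef_pos: [0.6883, 0.1404, 0.0867]
eef_rot: [3.115, 0.404, -0.006]
contact_force: [0.4, 0.3, -2.1]
finger_gap: 0.0615
grasp_force: 25.0
time_s: 19.02
eef_pos: [0.6916, 0.1398, 0.0547]
eef_rot: [-3.116, -0.402, -0.002]
contact_force: [0.2, 1.4, -1.6]
finger_gap: 0.0616
grasp_force: 25.0
```

```bash
python3 -m creep '0 -0.07 -0.06 0 0 0 0; 0 -0.07 -0.12 0 0 0 0; 0 -0.07 -0.16 0 0 0 0; 0 -0.07 -0.18 0 0 0 0; 0 -0.07 -0.19 0 0 0 0' && python3 -m creep '0 0 -0.01 0 0 0 0; 0 0 -0.02 0 0 0 0; 0 0 -0.02 0 0 0 0'
```

```text
time_s: 19.65
eef_pos: [0.6909, 0.1361, 0.0447]
eef_rot: [-3.116, -0.403, 0.0]
contact_force: [-1.2, 0.4, 3.4]
finger_gap: 0.0615
grasp_force: 25.0
time_s: 20.02
eef_pos: [0.6909, 0.1361, 0.0446]
eef_rot: [3.116, 0.402, 0.0]
contact_force: [-3.5, -1.6, 7.0]
finger_gap: 0.0622
grasp_force: 25.0
```

```bash
python3 -m creep '0 0 0.02 0 0 0 1; 0 0 0.02 0 0 0 1; 0 0 0.02 0 0 0 1; 0 0 0.4 0 0 0 1; 0 0 1.4 0 0 0 1' && python3 -m creep '0 0 1.1 0 0 0.7 1; 0 -0.9 1.8 0 0 1.4 1; 0 -1.9 1.9 0 0 1.4 1; 0 -2.9 1.9 0 0 1.4 1; 0 -3.9 1.9 0 0 1.4 1' && python3 -m creep '0 -0.9 0 0 0 0 1; 0 -1.7 0 0 0 0 1;  0 -1.7 0 0 0 0 1'; python3 look.py oblong_pot .690 -.144 15,25,35 square_tile:.693:-.146:7; ls -t pics|head -1; cp pics/$(ls -t pics|head -1) pics/ob.png
```

```text
time_s: 20.65
eef_pos: [0.6891, 0.1356, 0.1124]
eef_rot: [3.115, 0.403, -0.008]
contact_force: [0.1, -0.3, -0.5]
finger_gap: 0.0942
grasp_force: 0.0
time_s: 21.28
eef_pos: [0.6913, -0.0606, 0.2102]
eef_rot: [3.061, 0.705, 0.003]
contact_force: [1.3, 0.1, 0.4]
finger_gap: 0.0943
grasp_force: 0.0
time_s: 21.65
eef_pos: [0.6906, -0.1499, 0.2094]
eef_rot: [3.06, 0.693, 0.0]
contact_force: [0.4, 0.7, 0.1]
finger_gap: 0.0939
grasp_force: 0.0
21.65 [ 0.6906 -0.1499  0.2094]
oblong_pot 0.63 [184. 316.] 2769 [ 0.6892 -0.1451] 25.1 86.4375
tip [array([ 0.6917, -0.1452])]
square_tile [ 0.6915 -0.1442] 6.6 83.125
w21.65.png
```

View pics/ob.png

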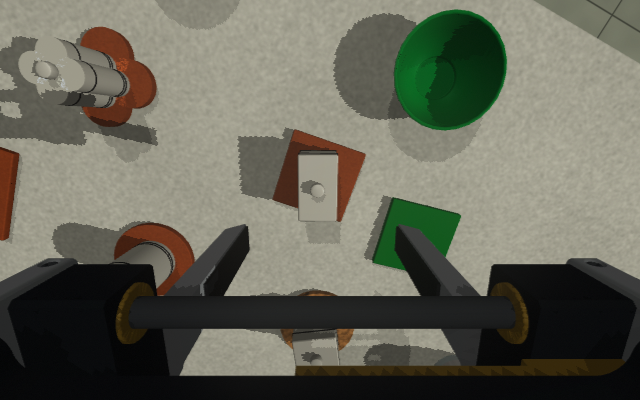

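The picture shows the oblong pot upright and aligned with the fingers at (187, 318), clover pot on its tile at upper left. Grip it.

```bash
python3 -m creep '0 0.1 -1.2 0 0 0 1; 0 0.1 -2.4 0 0 0 1; 0 0.1 -3.2 0 0 0 1; 0 0.1 -3.45 0 0 0 1; 0 0.1 -3.45 0 0 0 1' && python3 -m creep '0 0 0 0 0 0 0; 0 0 0 0 0 0 0; 0 0 0 0 0 0 0; 0 0 0 0 0 0 0; 0 0 0 0 0 0 0' 25
```

```text
time_s: 22.42
eef_pos: [0.6915, -0.1375, 0.0362]
eef_rot: [-3.06, -0.707, -0.001]
contact_force: [-0.4, 0.3, -0.2]
finger_gap: 0.0938
grasp_force: 0.0
time_s: 23.05
eef_pos: [0.6917, -0.1398, 0.0362]
eef_rot: [3.06, 0.704, 0.002]
contact_force: [0.8, -1.9, 0.0]
finger_gap: 0.0476
grasp_force: 0.9
```

```bash
python3 -m creep '0 0 0 0 0 0 0; 0 0 0 0 0 0 0; 0 0 0 0 0 0 0; 0 0 0.3 0 0 0 0; 0 0 1 0 0 0 0' && python3 -m creep '0 0 0.9 0 0 -0.5 0; -0.3 0.6 1.5 0 0 -1 0; -0.8 1.5 1.5 0 0 -1.5 0; -1.3 2.4 1.5 0 0 -2 0; -1.8 3.3 1.5 0 0 -2.6 0' && python3 -m creep '-0.5 0.9 0 0 0 0 0; -0.9 1.8 0 0 0 0 0; -1.2 2.7 0 0 0 0 0; -1.2 3 0 0 0 0 0; -1.2 3 0 0 0 0 0'; python3 look.py oblong_pot 0 0 0 oblong_tile:.488:.248:5
```

```text
time_s: 23.68
eef_pos: [0.688, -0.1372, 0.0841]
eef_rot: [-3.057, -0.705, 0.01]
contact_force: [0.6, 0.0, -3.1]
finger_gap: 0.0435
grasp_force: 25.0
time_s: 24.3
eef_pos: [0.5986, 0.0287, 0.161]
eef_rot: [-3.137, -0.137, 0.003]
contact_force: [0.4, 0.2, -2.8]
finger_gap: 0.0437
grasp_force: 25.0
time_s: 24.92
eef_pos: [0.5402, 0.1775, 0.1609]
eef_rot: [-3.138, -0.145, 0.001]
contact_force: [0.0, -0.6, -2.2]
finger_gap: 0.0438
grasp_force: 25.0
24.925 [0.5402 0.1775 0.1609]
tip [array([0.49  , 0.1745])]
oblong_tile [0.4874 0.2479] 5.2 280.125
```

```bash
python3 -m creep '-0.5 0.7 0 0 0 0 0; -0.9 1.3 0 0 0 0 0; -0.98 1.41 -0.3 0 0 0 0; -0.98 1.41 -1.1 0 0 0 0; -0.98 1.41 -1.7 0 0 0 0' && python3 -m creep '0 0 -0.4 0 0 0 0; 0 0 -0.6 0 0 0 0; 0 0 -0.65 0 0 0 0; 0 0 -0.65 0 0 0 0'
```

```text
time_s: 25.7
eef_pos: [0.4925, 0.2439, 0.0741]
eef_rot: [3.137, 0.136, -0.001]
contact_force: [-0.3, 0.6, -2.8]
finger_gap: 0.0441
grasp_force: 25.0
time_s: 26.2
eef_pos: [0.4926, 0.2463, 0.0438]
eef_rot: [-3.138, -0.139, -0.001]
contact_force: [-0.0, -0.2, -2.9]
finger_gap: 0.0444
grasp_force: 25.0
```

```bash
python3 -m creep '-0.03 0.03 -0.06 0 0 0 0; -0.03 0.03 -0.1 0 0 0 0; -0.03 0.03 -0.12 0 0 0 0; -0.03 0.03 -0.14 0 0 0 0; -0.03 0.03 -0.14 0 0 0 0' && python3 -m creep '0 0 -0.01 0 0 0 0; 0 0 -0.02 0 0 0 0; 0 0 -0.02 0 0 0 0'
```

```text
time_s: 26.82
eef_pos: [0.4904, 0.248, 0.0363]
eef_rot: [3.138, 0.14, -0.0]
contact_force: [-0.7, 0.3, -3.6]
finger_gap: 0.0437
grasp_force: 25.0
time_s: 27.2
eef_pos: [0.4905, 0.248, 0.0361]
eef_rot: [3.138, 0.14, 0.001]
contact_force: [-2.3, -0.5, 5.8]
finger_gap: 0.0441
grasp_force: 25.0
```

```bash
python3 -m creep '0 0 0.02 0 0 0 1; 0 0 0.02 0 0 0 1; 0 0 0.02 0 0 0 1; 0 0 0.4 0 0 0 1; 0 0 1.4 0 0 0 1' && python3 -m creep '0 0 1.2 0 0 0.7 1; 0 -0.9 2 0 0 1.4 1; 0 -1.9 2.2 0 0 2.1 1; 0 -2.9 2.2 0 0 2.8 1; 0.04 -3.9 2.2 0 0 3.4 1' && python3 -m creep '0 -1.1 0 0 0 0 1; 0 -2.2 0 0 0 0 1;  0 -3.3 0 0 0 0 1; 0 -4.4 0 0 0 0 1; 0 -5.4 0 0 0 0 1' && python3 -m creep '0 -0.4 -0.1 0 0 0 1; 0 -0.4 -0.2 0 0 0 1'; python3 look.py square_pot .4926 -.2365 20,33,45
```

```text
time_s: 27.82
eef_pos: [0.4888, 0.2471, 0.1041]
eef_rot: [3.136, 0.141, -0.007]
contact_force: [1.3, 0.2, -0.1]
finger_gap: 0.0903
grasp_force: 0.0
time_s: 28.45
eef_pos: [0.4924, 0.0515, 0.2157]
eef_rot: [3.016, 0.879, 0.001]
contact_force: [0.4, -0.2, 0.6]
finger_gap: 0.0939
grasp_force: 0.0
time_s: 29.08
eef_pos: [0.4921, -0.2191, 0.2153]
eef_rot: [3.018, 0.873, 0.0]
contact_force: [0.3, 0.0, 0.1]
finger_gap: 0.0936
grasp_force: 0.0
time_s: 29.32
eef_pos: [0.4921, -0.2373, 0.2047]
eef_rot: [-3.018, -0.871, 0.0]
contact_force: [0.3, 0.2, 0.4]
finger_gap: 0.094
grasp_force: 0.0
29.325 [ 0.4921 -0.2373  0.2047]
square_pot 0.92 [189. 323.] 2932 [ 0.4908 -0.2372] 32.3 75.5625
tip [array([ 0.4916, -0.2344]), array([0.4866, 0.0149])]
```

```bash
python3 -m creep '-0.02 0 -1.2 0 0 0 1; -0.02 0 -2.4 0 0 0 1; -0.02 0 -3.1 0 0 0 1; -0.02 0 -3.3 0 0 0 1; -0.02 0 -3.3 0 0 0 1' && python3 -m creep '0 0 0 0 0 0 0; 0 0 0 0 0 0 0; 0 0 0 0 0 0 0; 0 0 0 0 0 0 0; 0 0 0 0 0 0 0' 25 && python3 -m creep '0 0 0 0 0 0 0; 0 0 0 0 0 0 0'
```

```text
time_s: 30.1
eef_pos: [0.4922, -0.2358, 0.0407]
eef_rot: [-3.016, -0.877, -0.001]
contact_force: [0.4, 0.2, 1.4]
finger_gap: 0.0941
grasp_force: 0.0
time_s: 30.72
eef_pos: [0.4916, -0.2372, 0.0407]
eef_rot: [3.017, 0.874, 0.001]
contact_force: [-0.3, -0.3, 3.8]
finger_gap: 0.0555
grasp_force: 25.0
time_s: 30.98
eef_pos: [0.4916, -0.2371, 0.0407]
eef_rot: [3.017, 0.874, 0.0]
contact_force: [-2.0, -0.9, 6.0]
finger_gap: 0.0558
grasp_force: 25.0
```

```bash
python3 -m creep '0 0 0.3 0 0 0 0; 0 0 1.1 0 0 0 0; 0.3 0.2 2 0 0 -0.8 0; 1 0.6 2.4 0 0 -1.6 0; 1.8 1.2 2.4 0 0 -2.4 0' && python3 -m creep '0.6 0.5 0 0 0 -0.8 0; 0.8 0.65 0 0 0 -0.8 0; 0.8 0.65 0 0 0 -0.8 0'; python3 look.py oblong_pot 0 0 0 square_tile:.692:-.145:7
```

```text
time_s: 31.6
eef_pos: [0.5831, -0.1781, 0.1633]
eef_rot: [3.12, 0.348, 0.006]
contact_force: [0.2, -0.1, -2.0]
finger_gap: 0.0558
grasp_force: 25.0
time_s: 31.98
eef_pos: [0.6209, -0.1443, 0.1601]
eef_rot: [-3.136, -0.188, 0.002]
contact_force: [0.0, -0.2, -2.2]
finger_gap: 0.0559
grasp_force: 25.0
31.975 [ 0.6209 -0.1443  0.1601]
tip []
square_tile [ 0.6913 -0.1444] 6.8 109.375
```

```bash
python3 -m creep '0.7 0 0 0 0 0 0; 1.3 0 0 0 0 0 0; 1.41 0 -0.2 0 0 0 0; 1.41 0 -1 0 0 0 0; 1.41 0 -1.6 0 0 0 0' && python3 -m creep '0 0 -0.4 0 0 0 0; 0 0 -0.55 0 0 0 0; 0 0 -0.6 0 0 0 0; 0 0 -0.6 0 0 0 0'
```

```text
time_s: 32.75
eef_pos: [0.6891, -0.1458, 0.0783]
eef_rot: [-3.136, -0.182, 0.006]
contact_force: [-0.8, 0.0, -1.8]
finger_gap: 0.0559
grasp_force: 25.0
time_s: 33.25
eef_pos: [0.6927, -0.1446, 0.0513]
eef_rot: [3.136, 0.184, 0.003]
contact_force: [0.2, 0.1, -1.3]
finger_gap: 0.0556
grasp_force: 25.0
```

```bash
python3 -m creep '-0.02 0 -0.08 0 0 0 0; -0.02 0 -0.14 0 0 0 0; -0.02 0 -0.17 0 0 0 0; -0.02 0 -0.19 0 0 0 0; -0.02 0 -0.2 0 0 0 0' && python3 -m creep '0 0 -0.01 0 0 0 0; 0 0 -0.02 0 0 0 0; 0 0 -0.02 0 0 0 0'
```

```text
time_s: 33.88
eef_pos: [0.691, -0.1444, 0.0407]
eef_rot: [3.136, 0.184, -0.0]
contact_force: [-1.5, 0.4, 2.8]
finger_gap: 0.0558
grasp_force: 25.0
time_s: 34.25
eef_pos: [0.691, -0.1444, 0.0407]
eef_rot: [3.136, 0.184, 0.0]
contact_force: [-3.8, 0.6, 8.6]
finger_gap: 0.0559
grasp_force: 25.0
```

Touching the tile. I'll release, go up to the vantage point and check everything.

```bash
python3 -m creep '0 0 0.02 0 0 0 1; 0 0 0.02 0 0 0 1; 0 0 0.02 0 0 0 1; 0 0 0.4 0 0 0 1; 0 0 1.4 0 0 0 1' && python3 -m creep '0 0 1.1 0 0 0 1; -0.3 0.3 2.2 0 0 0 1; -1 0.7 3.2 0 0 0 1; -1.8 1.2 4 0 0 0 1; -2.6 1.8 4.8 0 0 0 1' && python3 -m creep '-0.8 0.6 0.6 0 0 -0.8 1; -1.6 1.2 1.2 0 0 -0.8 1; -1.7 1.7 1.7 0 0 -0.8 1; -1.7 1.7 1.7 0 0 -0.8 1; -1.7 1.7 1.7 0 0 -0.8 1'
sed -e 's/^G=.*/G=dict(square_pot=((.691,-.144),"square_tile"),round_pot=((.488,.011),"round_tile"),clover_pot=((.691,.136),"clover_tile"),oblong_pot=((.488,.248),"oblong_tile"))/' -e 's/fit_/fin_/' fitall.py > fin.py; python3 fin.py wrist; python3 fin.py top
```

```text
time_s: 34.88
eef_pos: [0.6891, -0.1441, 0.1084]
eef_rot: [-3.135, -0.184, 0.008]
contact_force: [0.2, 0.0, 0.4]
finger_gap: 0.0939
grasp_force: 0.0
time_s: 35.5
eef_pos: [0.5614, -0.0552, 0.3507]
eef_rot: [3.136, 0.183, 0.004]
contact_force: [0.4, 0.0, 0.8]
finger_gap: 0.0941
grasp_force: 0.0
time_s: 36.12
eef_pos: [0.4774, 0.0281, 0.4323]
eef_rot: [3.141, 0.007, -0.001]
contact_force: [0.0, -0.5, -0.1]
finger_gap: 0.094
grasp_force: 0.0
square_pot missed
round_pot [0.4884 0.0121] 7.5 err 44.0 1052 [array([0.489, 0.016])] | round_tile [0.4873 0.0117] 4.3 51.0
clover_pot [0.688  0.1365] 15.4 err 47.0 1392 [array([0.687, 0.131]), array([0.449, 0.354])] | clover_tile [0.6909 0.1354] 14.0 862.0
oblong_pot [0.486  0.2491] 184.7 err 85.0 1368 [array([0.485, 0.25 ])] | oblong_tile [0.4882 0.2488] 184.4 55.0
cork [ 0.48365483 -0.24041405  0.01      ]
square_pot [ 0.6903 -0.1423] 4.8 err 38.0 581 [array([ 0.684, -0.145])] | square_tile [ 0.6923 -0.1447] 96.6 282.0
round_pot missed
clover_pot [0.6891 0.1362] 15.2 err 30.0 430 [array([0.438, 0.352]), array([0.694, 0.133])] | clover_tile [0.6908 0.1354] 14.9 459.0
oblong_pot missed
cork [ 0.49704549 -0.26854476  0.01      ]
```

View pics/fin_wrist.png

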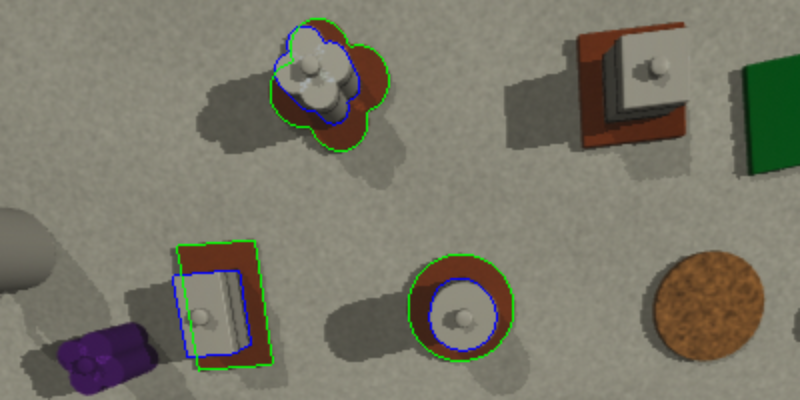

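The picture shows every pot upright on its own tile: clover (70, 310), square (70, 655), oblong (315, 205) and round (315, 463). All fitted offsets are within about 3 mm, and the arm is clear.

```bash
python3 -c "
from plant import *
print(job_done())"
```

```text
the job is handed in; nothing more can be done
None
```

The job is handed in: all four pots stand upright on their own tiles, within about 3 mm of centre by the camera fits, after about 36 s of robot time, and the arm never went near the mug, the green tile or the purple pot.

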